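# Turn the spice carousel to the red-lidded jar and hold it

## Task

Take the spice carousel by the wooden bar handle on top and turn it, regripping as needed, until the jar with the red lid stands right at the red arrow on the foot, in line with it. Finish with the gripper still closed on the handle, holding the carousel still there so that the cook can open that jar with one hand. Do not touch the jars or let any of them tip or slide about on the tray, and leave the things round the carousel alone.

Things in the scene. Friction and masses are not known exactly. Their poses are not given: they have to be found in the camera images.
- carousel: Fixed foot of the spice carousel, up to 0.4 rad askew: black disc 280 mm across with a white tab (to 192 mm from the axis) bearing a red arrow. Origin: on the turning axis, on the worktop. The arrow lies on this body's -x side: the front. The tray (pale wood, black mat 30 mm up, steel lip 268 mm across, 40 mm up) turns both ways on it, over a full turn, and stays where left (friction 0.05 N m).
- carousel_tray: The turning tray with its handle: a dark wooden bar on a steel post on the axis, 76 mm long (along own x), 18 mm thick (own y), 40 mm high, its underside 156 mm and top 196 mm above the worktop. Origin: on the axis, 18 mm above the worktop. Starts at any angle about z, unrelated to the jars. The jars' tops reach 138 mm: fingertips kept above 145 mm clear them.
- red_jar: The wanted jar: spice jar with green label, the only one on the tray with a red lid, 45 mm across, 106 mm high, in a flat dark silicone boot 62 mm across and 14 mm high like the other three; about 0.26 kg. Stands loose on the mat, about 88 mm from the axis; friction carries it round with the tray. Origin: centre of the glass underside, 2 mm above the mat.
- dark_jar: Squat jar with dark brown lid, yellow filling, 61 mm across, 85 mm high, in a boot, loose on the tray. Origin: centre of its glass underside.
- white_mill: Glass shaker with grey top and white filling, 44 mm across, 90 mm high, in a boot, loose on the tray. Origin: centre of its glass underside.
- grey_mill: Glass shaker with grey top and dark grey filling, 44 mm across, 90 mm high, in a boot, loose on the tray. Origin: centre of its glass underside.
- onion: Red onion, 67 mm wide, 71 mm high, bystander. Origin: underside.
- tin: Tin can, 57 mm across, 72 mm high, bystander at the back. Origin: underside.
- cheese: Pale block of cheese, 74x87x43 mm, bystander. Origin: underside.
- tomato: Red tomato, 74 mm wide, 69 mm high, bystander. Origin: underside.
- handle_mid (a point): Middle of the wooden bar handle, on the axis, 176 mm above the worktop: the place to grip.

How it is judged:
By the outcome, as a careful person would: the job done as asked, in the order asked, and still so for the second after the job is handed in, while the arm keeps its last pose, push and grip.
It also fails if it takes over 48 s, if anything falls off the work surface, if the arm or the gripper's body presses on something with over 40 N, if the wrist force passes 120 N, or if a joint passes its speed limit or range.

## Robot

A 6-joint arm with a two-finger parallel gripper is mounted at the origin on a cart in front of the work surface, level with it; the furniture and walls round the work are solid. World frame = base frame: x ahead of the robot, y to its left, z up, the work surface at z = 0. Lengths are in mm, angles in rad, forces in N, time in s.
With the tool pointing down it reaches from about 350 to 975 mm from the base axis. Payload 7.1 kg.
Tool frame: the origin (TCP) lies between the finger pads, 19 mm behind the fingertips; this is the grasp point; z points along the fingers, y is the line along which they close (so a half turn about z gives the same grasp; the last joint's range is limited). The gripper opens to 88 mm and grips with 3 to 60 N. Pads are 20 mm wide; open, the fingers measure 115 mm over their backs; the gripper's body (75 mm by 178 mm) begins 61 mm behind the grasp point.
Start: joints at [1.312, 0.423, 1.63, -0, 1.089, -0.019], TCP at [148.411, 607.107, 241.375] pointing down, gripper open.
Joint ranges: [-3, 3], [-0.9, 2.11], [0.09, 2.58], [-1.31, 4.45], [0.11, 2.69], [-2.54, 2.54]. Speed limits (rad/s): [2.39, 2.39, 3.01, 3.14, 3.14, 3.14].

## Interface

Orientations are given as a rotation vector (axis times angle).
In Python, from workcell import get_obs, get_image, camera_model, close_job, look_for, outline_of, pinpoint gives the robot as it stands.
- The arm moves only by the shell command python3 -m jog 'ROWS'. ROWS is text: rows parted by semicolons, each of 7 numbers parted by spaces: the shift along the tool's x, y, z as a fraction of full scale, then the turn, a rotation vector about the tool's x, y, z as a fraction of full scale, then the closure, from -1 (fully open) to 1 (shut). A call has 1 to 8 rows; each row is the pose to reach, as a shift and turn from the pose commanded when the call began, along the tool's axes at that moment; what a row does not reach only later rows make up. Full scale, the value 1, is 0.2 m for a shift and 30 degrees for a turn. A row lasts 1/10 s, in which the tool goes at most 50 mm and 8.59 degrees, less where a joint would pass 70% of its speed; a pose out of reach is approached as far as the arm can. A call with a number of a shift or a turn outside -1 to 1 is refused whole. A call with a gripper value outside its range is refused whole. The fingers move at their own pace and stop on an object; the grip force is fixed at half the most. Time passes only in rows, so rows that repeat a pose let the fingers close. It gives the time, the measured TCP pose, the force, the opening and the grip force at its end, in the units of the state.
- get_obs(): the state, without advancing time (a new reading comes with each control period).
- get_image(name): name is "side" or "top"; returns the picture (420x560x3 uint8, red, green, blue); there is no depth.
- camera_model(name): a dict with "fx", "fy", "cx", "cy" (pixels), "origin" and "orientation" of the camera in the world. Camera axes: x right, y down, z forward; pixel columns grow to the right and rows downward; lengths in mm; the calibration is good to about 2 mm. A picture is of the moment at which its call begins. camera_model takes no time and is no camera call.
- close_job(): hands the job in; it is judged then, once.
Trained networks look in the newest picture that a camera, given by its name, has taken for a name from the list of things; names that differ only in an ending like _2 or _b are one class to them, and where a whole thing is asked for, a point or a joint stands for the part that bears it (a point fixed in the world has none). Each returns a list of dicts, best first, with "confidence" (0 to 1); they miss things now and then, are a little off and sometimes report something else, mostly with a low value. They report only what shows in the picture. A call takes as long as a camera call.
- look_for(target, camera): "xyz" ([x, y, z] in mm, in the coordinates of the camera as it stood for that picture, good to about 4 mm: the middle of the surface that is visible of it).
- outline_of(target, camera): "mask" (420x560 bool, what is visible of it).
- pinpoint(target, camera): "xyz" ([x, y, z] in mm, in the coordinates of the camera as it stood for that picture, good to about 4 mm: a listed point, or the origin of a listed thing).
The state is a dict: "t": time; "qpos": joint angles; "qvel": joint speeds; "joint_torque": joint torques, N m; "ee_pos": TCP position; "orientation": TCP orientation; "ft_force": force on the tool from outside, world axes, zero at the start; "moment": the same for the moment, N m; "width": finger opening in mm; "grasp_force": force on a finger pad.
Only numpy, scipy, OpenCV 4.12 (cv2) and the standard library are available. Lean on these libraries where they do the work, as an engineer would, in place of code of your own. Each camera call takes 0.05 s, during which the arm holds its last target. There are 200 camera calls.

## Working session

There is one attempt and no reset: what is moved stays moved. The work goes in short steps, Python scripts to look and compute and a shell command to move; the robot and the scene stay as the last step left them, time stands still between calls to the robot, and variables do not carry over. Pictures are saved under pics/ and viewed, at most 10 in all, crops included, and the job is handed in when it is done.

```bash
mkdir -p pics; cat > h.py <<'E'
import numpy as np, cv2
from scipy.spatial.transform import Rotation as R
from workcell import *
def cam(n):
    m=camera_model(n); o=np.array(m["orientation"],float)
    Rm=o if o.shape==(3,3) else R.from_rotvec(o).as_matrix()
    return m,Rm,np.array(m["origin"],float)
def w(n,p):
    m,Rm,o=cam(n); return Rm@np.array(p)+o
def pix(n,u,v,z):
    m,Rm,o=cam(n); d=Rm@np.array([(u-m["cx"])/m["fx"],(v-m["cy"])/m["fy"],1]); return o+d*(z-o[2])/d[2]
def proj(n,p):
    m,Rm,o=cam(n); c=Rm.T@(np.array(p)-o); return m["fx"]*c[0]/c[2]+m["cx"], m["fy"]*c[1]/c[2]+m["cy"]
def save(n,f):
    im=get_image(n); cv2.imwrite(f"pics/{f}.png",im[:,:,::-1]); return im
E
python3 - <<'E'
from h import *
a=save("top","t0");b=save("side","s0")
cv2.imwrite("pics/c0.png",cv2.resize(np.vstack([a,b])[:,:,::-1],(448,600) if 0 else (400,600)))
for n in("top","side"):
    print(n,cam(n)[2].round(),cam(n)[1].round(2).tolist())
    for t in("carousel","red_jar","handle_mid","dark_jar","white_mill","grey_mill"):
        print(t,[(w(n,r["xyz"]).round().tolist(),round(r["confidence"],2)) for r in pinpoint(t,n)[:2]])
o=get_obs();print(o["ee_pos"],o["orientation"],o["t"],o["width"])
E
```

```text
top [ 345.  -28. 1467.] [[0.01, -0.98, 0.19], [-1.0, -0.01, 0.01], [-0.01, -0.19, -0.98]]
carousel []
red_jar [([599.0, 75.0, 33.0], 0.87)]
handle_mid [([532.0, 6.0, 178.0], 0.85)]
dark_jar [([507.0, 86.0, 33.0], 0.88)]
white_mill [([604.0, -42.0, 35.0], 0.61)]
grey_mill [([534.0, -81.0, 30.0], 0.75)]
side [  279. -1146.   937.] [[0.97, -0.15, 0.21], [-0.26, -0.55, 0.79], [-0.0, -0.82, -0.57]]
carousel [([541.0, 8.0, 1.0], 0.75)]
red_jar [([600.0, 82.0, 32.0], 0.94)]
handle_mid [([535.0, 8.0, 179.0], 0.84)]
dark_jar [([504.0, 89.0, 34.0], 0.82), ([495.0, -430.0, -4.0], 0.23)]
white_mill [([607.0, -48.0, 31.0], 0.69), ([494.0, -434.0, -0.0], 0.69)]
grey_mill [([532.0, -77.0, 32.0], 0.63)]
[148.43319924 607.10926634 241.38741221] [3.75823030e-01 3.11903007e+00 2.91183773e-05] 0.7 87.68021595103704
```

View pics/t0.png

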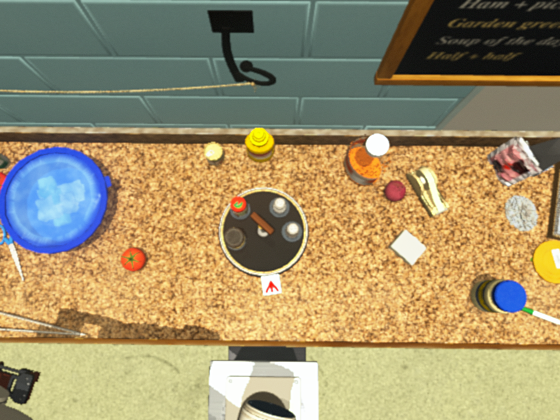

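View pics/s0.png

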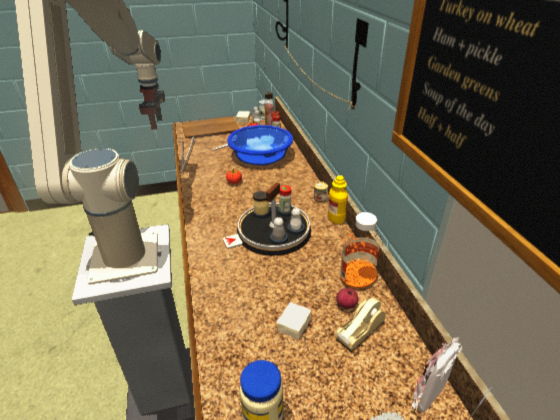

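The top view shows the carousel at about (263,231), the arrow tab at (272,286), the red lid at (239,205) and the handle bar running from (252,213) to (271,232). The side view agrees, and the arm is parked clear. Next I'll measure the angles precisely.

```bash
cat > meas.py <<'E'
from h import *
def comp(mask,u,v,r):
    ys,xs=np.nonzero(mask); k=np.hypot(xs-u,ys-v)<r; return np.c_[xs[k],ys[k]].astype(float)
def tab(im):
    i=im.astype(int)
    m=(i.min(2)>190)|((i[:,:,0]>150)&(i[:,:,1]<90))
    p=comp(m,272,286,16); return np.array([pix("top",u,v,1) for u,v in p]), p
E
python3 - <<'E'
from meas import *
im=cv2.imread("pics/t0.png")[:,:,::-1].copy(); i=im.astype(int)
P,p=tab(im); print("tab",len(P),P.mean(0),P.min(0),P.max(0), cv2.minAreaRect(P[:,:2].astype(np.float32)))
ra=comp((i[:,:,0]>150)&(i[:,:,1]<90)&(i[:,:,2]<90),272,286,14);print("arrow",np.mean([pix("top",u,v,1) for u,v in ra],0),len(ra))
get_image("top")
for t in("carousel","carousel_tray","handle_mid","red_jar"):
  for r in outline_of(t,"top")[:1]:
    m=r["mask"]; ys,xs=np.nonzero(m); print(t,r["confidence"],m.sum(),xs.mean(),ys.mean(),xs.min(),xs.max(),ys.min(),ys.max())
# handle: brown-red dark pixels near
hm=comp((i[:,:,0]-i[:,:,2]>40)&(i[:,:,0]<190),261,223,20)
H=np.array([pix("top",u,v,196) for u,v in hm])[:,:2]; print("handle",len(H),H.mean(0),cv2.minAreaRect(H.astype(np.float32)))
c=np.cov((H-H.mean(0)).T); ev,V=np.linalg.eigh(c);print(np.arctan2(V[1,1],V[0,1]),np.sqrt(ev))
rl=comp((i[:,:,0]>140)&(i[:,:,1]<70)&(i[:,:,2]<70),239,203,9);L=np.array([pix("top",u,v,138) for u,v in rl]);print("lid",len(L),L.mean(0))
# lip ellipse predicted from candidates
for c in((534,7),(538,7)):
  print([tuple(np.round(proj("top",(c[0]+134*np.cos(a),c[1]+134*np.sin(a),40)),1)) for a in np.arange(4)*np.pi/2])
z=cv2.resize(im[160:310,190:340,::-1],(600,600),interpolation=cv2.INTER_CUBIC)
cv2.imwrite("pics/z0.png",z)
E
```

```text
tab 363 [377.80697374 -19.74631921   1.        ] [342.41821388 -51.08778098   1.        ] [414.85952381  10.27980417   1.        ] ((377.7373962402344, -19.654056549072266), (66.556884765625, 57.87437057495117), 10.068115234375)
arrow [371.61553534 -20.66455231   1.        ] 27
carousel 0.64 5176 264.5745749613601 238.73860123647606 218 308 188 294
carousel_tray 0.69 4644 264.1388888888889 233.53919035314385 219 306 187 275
handle_mid 0.57 4693 263.7487747709354 233.34370338802472 219 306 187 274
red_jar 0.89 383 239.00783289817232 208.15404699738903 230 249 196 219
handle 215 [533.77225791   6.1153332 ] ((532.244873046875, 8.876178741455078), (77.06220245361328, 26.793258666992188), 45.42999267578125)
0.8297568224646538 [ 6.19682365 21.58227939]
lid 47 [590.53451285  68.31185059 138.        ]
[(np.float64(263.1), np.float64(187.2)), (np.float64(218.2), np.float64(229.9)), (np.float64(261.8), np.float64(275.2)), (np.float64(306.8), np.float64(230.9))]
[(np.float64(263.2), np.float64(185.9)), (np.float64(218.2), np.float64(228.6)), (np.float64(261.8), np.float64(273.9)), (np.float64(306.8), np.float64(229.6))]
```

View pics/z0.png

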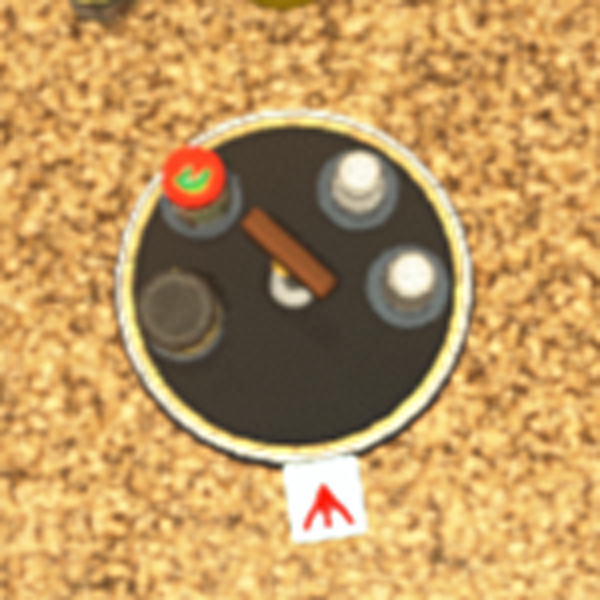

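```bash
cat >> h.py <<'E'
def plan(x,y,z,yawy):
    o=get_obs(); p=np.array(o["ee_pos"]); Rm=R.from_rotvec(o["orientation"])
    M=Rm.as_matrix(); cur=np.arctan2(M[1,1],M[0,1]); d=np.array([x,y,z])-p
    dy=np.degrees((yawy-cur+np.pi)%(2*np.pi)-np.pi)
    print("t",round(o["t"],2),"pos",p.round(1),"yaw",round(np.degrees(cur),2),"tilt",np.round(M[:,2],3),"q",np.round(o["qpos"],2))
    print("shift frac",np.round(Rm.inv().apply(d)/200,3),"turn z frac",round(-dy/30,3))
E
python3 - <<'E'
from meas import *
im=cv2.imread("pics/t0.png")[:,:,::-1].copy(); i=im.astype(int)
f=lambda l:np.array([pix("top",190+(a+.5)/4-.5,160+(b+.5)/4-.5,z)[:2] for a,b,z in l])
T=f([(285,463,1),(358,457,1),(368,534,1),(293,542,1),(322,488,1)]);print("tab corners",T.round(1).tolist())
m1=(T[0]+T[1])/2;m2=(T[2]+T[3])/2
print("tab mid ang",np.degrees(np.arctan2(*(m2-m1)[::-1])), "side edge",np.degrees(np.arctan2(*((T[3]-T[0])+(T[2]-T[1]))[::-1])),"cross",np.degrees(np.arctan2(*((T[1]-T[0])+(T[2]-T[3]))[::-1])))
C=np.array([534.3,6.5]);print("from axis",[np.degrees(np.arctan2(*(q-C)[::-1])) for q in(m1,m2,(m1+m2)/2,T[4])])
H=f([(250,215,196),(328,287,196)]);print("bar",H.mean(0),np.degrees(np.arctan2(*(H[0]-H[1])[::-1])))
L=f([(194,177,138),(201,198,44)]);print("lid,boot",L,[ (np.degrees(np.arctan2(*(q-C)[::-1])),np.hypot(*(q-C))) for q in L])
plan(534,6.5,241,np.radians(-42.7))
E
```

```text
tab corners [[401.0, 10.7], [406.2, -44.9], [348.7, -53.0], [342.0, 3.7], [382.6, -17.8]]
tab mid ang -172.637640339703 side edge -172.637640339703 cross -83.97689639636641
from axis [np.float64(-169.75133379646994), np.float64(-170.6371394335896), np.float64(-170.27447372686507), np.float64(-170.91566007684492)]
bar [535.29198073   5.18702339] 47.76584280592987
lid,boot [[596.34442229  75.07833556]
 [597.93861396  76.64525229]] [(np.float64(47.86361956550175), np.float64(92.4797191010951)), (np.float64(47.784411892720755), np.float64(94.71129608357818))]
t 0.95 pos [148.4 607.1 241.4] yaw 76.26 tilt [-0.  0. -1.] q [ 1.31  0.42  1.63  0.    1.09 -0.02]
shift frac [-2.586e+00 -2.459e+00  2.000e-03] turn z frac 3.965
```

```bash
python3 -m jog '-0.2 -0.2 0 0 0 0.3 -1;-0.646 -0.615 0 0 0 1 -1;-0.646 -0.615 0 0 0 1 -1;-0.646 -0.615 0 0 0 1 -1;-0.646 -0.615 0 0 0 1 -1' && python3 -m jog '-0.867 -0.21 0 0 0 1 -1;-0.867 -0.21 0 0 0 1 -1;-0.867 -0.21 0 0 0 1 -1;-0.867 -0.21 0 0 0 1 -1;-0.867 -0.21 0 0 0 1 -1' && python3 -m jog '-0.856 0.252 0 0 0 1 -1;-0.856 0.252 0 0 0 1 -1;-0.856 0.252 0 0 0 1 -1;-0.856 0.252 0 0 0 1 -1;-0.856 0.252 0 0 0 1 -1'
python3 - <<'E'
from h import *
plan(534.5,6.3,241,np.radians(-42.4))
E
```

```text
t: 1.45
ee_pos: [246.0, 454.2, 241.5]
orientation: [1.177, 2.912, -0.001]
ft_force: [0.2, -0.2, 0.0]
width: 87.7
grasp_force: 0.0
t: 1.95
ee_pos: [342.3, 305.3, 241.6]
orientation: [1.889, 2.509, 0.001]
ft_force: [-1.0, 0.0, 0.6]
width: 88.2
grasp_force: 0.0
t: 2.45
ee_pos: [439.3, 155.6, 241.7]
orientation: [2.473, 1.936, 0.002]
ft_force: [0.4, 0.7, -0.1]
width: 87.7
grasp_force: 0.0
t 2.45 pos [439.3 155.6 241.7] yaw -13.9 tilt [ 0.001  0.    -1.   ] q [ 0.32  0.19  1.97 -0.    0.98  0.56]
shift frac [-0.61   0.642  0.004] turn z frac 0.95
```

```bash
python3 -m jog '-0.61 0.642 0 0 0 0.95 -1;-0.61 0.642 0 0 0 0.95 -1;-0.61 0.642 0 0 0 0.95 -1;-0.61 0.642 0 0 0 0.95 -1;-0.61 0.642 0 0 0 0.95 -1;-0.61 0.642 0 0 0 0.95 -1'
python3 - <<'E'
from h import *
save("side","s1");save("top","t1")
for n in("top","side"):
    for t in("carousel","handle_mid","red_jar"):
        print(n,t,[(w(n,r["xyz"]).round(1).tolist(),round(r["confidence"],2)) for r in pinpoint(t,n)[:1]])
plan(534.5,6.3,176,np.radians(-42.4))
a=cv2.imread("pics/s1.png")[130:270,190:350];b=cv2.imread("pics/t1.png")[160:300,190:350]
cv2.imwrite("pics/z1.png",cv2.resize(np.hstack([a,b]),(800,350),interpolation=cv2.INTER_CUBIC))
E
```

```text
t: 3.05
ee_pos: [533.0, 8.9, 241.0]
orientation: [-2.87, -1.275, 0.001]
ft_force: [-0.4, 0.9, 0.5]
width: 88.0
grasp_force: 0.0
top carousel [([533.1, 4.0, 2.7], 0.62)]
top handle_mid [([536.6, 5.6, 175.1], 0.78)]
top red_jar []
side carousel [([539.1, 8.8, -0.6], 0.8)]
side handle_mid [([536.3, 7.4, 176.9], 0.83)]
side red_jar [([598.6, 81.1, 30.0], 0.83)]
t 3.45 pos [532.8   8.1 241.5] yaw -42.17 tilt [ 0.  0. -1.] q [-0.01  0.29  1.83  0.    1.02  0.73]
shift frac [-0.001  0.012  0.328] turn z frac 0.008
```

View pics/z1.png

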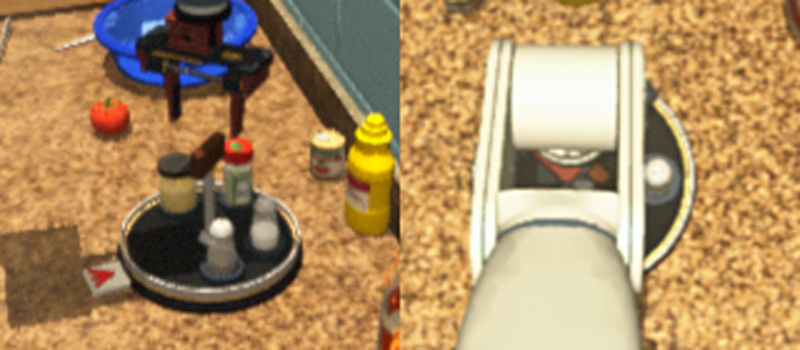

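The fingers straddle the bar, visible at about (205,155) in the side crop, and the top view is now blocked by the arm. I'll descend and then close.

```bash
python3 -m jog '0 0.013 0.15 0 0 0 -1;0 0.013 0.25 0 0 0 -1;0 0.013 0.32 0 0 0 -1;0 0.013 0.32 0 0 0 -1;0 0.013 0.32 0 0 0 -1;0 0.013 0.32 0 0 0 -1'; python3 -m jog '0 0 0 0 0 0 -0.2;0 0 0 0 0 0 0.2;0 0 0 0 0 0 0.4;0 0 0 0 0 0 0.6;0 0 0 0 0 0 1;0 0 0 0 0 0 1;0 0 0 0 0 0 1;0 0 0 0 0 0 1'
python3 - <<'E'
from h import *
o=get_obs();print(o["ft_force"],o["moment"],o["width"],o["grasp_force"]);plan(535,6.5,177,np.radians(-42.4))
E
```

```text
t: 4.05
ee_pos: [535.7, 5.8, 178.4]
orientation: [2.872, 1.272, 0.003]
ft_force: [1.0, -0.3, 0.4]
width: 87.8
grasp_force: 0.0
t: 4.85
ee_pos: [534.9, 5.7, 177.3]
orientation: [-2.873, -1.272, 0.0]
ft_force: [-0.4, -1.0, -0.0]
width: 27.1
grasp_force: 0.0
[-0.35363407 -1.03489263 -0.04961933] [-0.04164267  0.10858195  0.03790888] 27.1195755698106 0.0
t 4.85 pos [534.9   5.7 177.3] yaw -42.24 tilt [-0.  0. -1.] q [-0.01  0.38  1.88  0.    0.88  0.73]
shift frac [ 0.003 -0.002  0.002] turn z frac 0.005
```

```bash
python3 -m jog '0 0 0 0 0 0 1;0 0 0 0 0 0 1;0 0 0 0 0 0 1;0 0 0 0 0 0 1'
python3 - <<'E'
from h import *
o=get_obs();print(o["ft_force"],o["moment"],o["width"],o["grasp_force"]);plan(535,6.5,177,np.radians(-42.4))
get_image("side")
for t in("carousel","handle_mid","red_jar"): print(t,[(w("side",r["xyz"]).round(1).tolist(),round(r["confidence"],2)) for r in pinpoint(t,"side")[:1]])
E
```

```text
t: 5.25
ee_pos: [534.5, 6.1, 177.3]
orientation: [-2.872, -1.272, 0.001]
ft_force: [-3.8, 3.0, 1.5]
width: 18.2
grasp_force: 30.0
[-3.82253354  2.98970014  1.45434667] [0.5836519  0.45412523 0.00074014] 18.222727253781176 29.9788436293602
t 5.25 pos [534.5   6.1 177.3] yaw -42.23 tilt [-0.001  0.    -1.   ] q [-0.01  0.38  1.88  0.    0.89  0.73]
shift frac [0.003 0.    0.002] turn z frac 0.006
carousel [([537.8, 6.1, 1.1], 0.81)]
handle_mid [([534.2, 8.9, 177.9], 0.84)]
red_jar [([594.7, 78.8, 31.3], 0.56)]
```

```bash
python3 -m jog '0 0 0 0 0 -0.02 1;0 0 0 0 0 -0.07 1;0 0 0 0 0 -0.14 1;0 0 0 0 0 -0.23 1;0 0 0 0 0 -0.33 1;0 0 0 0 0 -0.43 1;0 0 0 0 0 -0.53 1;0 0 0 0 0 -0.63 1' && python3 -m jog '0 0 0 0 0 -0.1 1;0 0 0 0 0 -0.2 1;0 0 0 0 0 -0.3 1;0 0 0 0 0 -0.4 1;0 0 0 0 0 -0.5 1;0 0 0 0 0 -0.6 1;0 0 0 0 0 -0.7 1;0 0 0 0 0 -0.8 1'
python3 - <<'E'
from h import *
o=get_obs();print(o["moment"],o["qvel"])
plan(535,6.5,177,np.radians(100))
E
```

```text
t: 6.25
ee_pos: [534.6, 6.0, 177.3]
orientation: [-2.622, -1.728, 0.001]
ft_force: [-3.2, 4.7, 2.2]
width: 17.9
grasp_force: 30.0
t: 7.05
ee_pos: [534.7, 6.0, 177.3]
orientation: [-2.206, -2.236, 0.0]
ft_force: [-2.1, 4.2, 2.3]
width: 17.4
grasp_force: 30.0
[ 0.4053693   0.50239419 -0.06771967] [ 8.92313604e-04  8.42041459e-04 -1.19084406e-03 -2.30342911e-03
  1.97146092e-04 -5.18197234e-01]
t 7.05 pos [534.7   6.  177.3] yaw 0.78 tilt [-0.001  0.    -1.   ] q [-0.01  0.38  1.88  0.    0.89 -0.03]
shift frac [0.002 0.002 0.002] turn z frac -3.307
```

```bash
python3 -m jog '0 0 0 0 0 -0.1 1;0 0 0 0 0 -0.2 1;0 0 0 0 0 -0.3 1;0 0 0 0 0 -0.4 1;0 0 0 0 0 -0.5 1;0 0 0 0 0 -0.6 1;0 0 0 0 0 -0.7 1;0 0 0 0 0 -0.8 1' && python3 -m jog '0 0 0 0 0 -0.1 1;0 0 0 0 0 -0.2 1;0 0 0 0 0 -0.3 1;0 0 0 0 0 -0.4 1;0 0 0 0 0 -0.5 1;0 0 0 0 0 -0.6 1;0 0 0 0 0 -0.7 1;0 0 0 0 0 -0.8 1' && python3 -m jog '0 0 0 0 0 -0.1 1;0 0 0 0 0 -0.2 1;0 0 0 0 0 -0.3 1;0 0 0 0 0 -0.4 1;0 0 0 0 0 -0.5 1;0 0 0 0 0 -0.6 1;0 0 0 0 0 -0.7 1;0 0 0 0 0 -0.8 1' && python3 -m jog '0 0 0 0 0 -0.1 1;0 0 0 0 0 -0.19 1;0 0 0 0 0 -0.27 1;0 0 0 0 0 -0.33 1;0 0 0 0 0 -0.37 1;0 0 0 0 0 -0.39 1;0 0 0 0 0 -0.4 1;0 0 0 0 0 -0.4 1'
python3 - <<'E'
from h import *
save("side","s2");save("top","t2")
J=[];C=[]
for k in range(3):
  if k: get_image("side")
  for t,l in(("carousel",C),("red_jar",J)):
    for r in pinpoint(t,"side")[:1]: l.append(w("side",r["xyz"])); 
print(np.round(J,1).tolist(),np.round(C,1).tolist())
plan(535,6.5,177,np.radians(98))
a=cv2.imread("pics/s2.png")[170:260,210:330];b=cv2.imread("pics/t2.png")[180:300,190:350]
cv2.imwrite("pics/z2.png",np.hstack([cv2.resize(a,(480,360),interpolation=cv2.INTER_CUBIC),cv2.resize(b,(320,240))[np.r_[0:240,0:120]]]))
cv2.imwrite("pics/z2.png",cv2.resize(a,(800,600),interpolation=cv2.INTER_CUBIC))
cv2.imwrite("pics/z2t.png",cv2.resize(b,(800,600),interpolation=cv2.INTER_CUBIC))
E
```

```text
t: 7.85
ee_pos: [534.8, 6.0, 177.3]
orientation: [-1.693, -2.646, -0.0]
ft_force: [-2.8, 4.3, 2.1]
width: 17.8
grasp_force: 30.0
t: 8.65
ee_pos: [534.9, 6.1, 177.3]
orientation: [-1.106, -2.94, -0.001]
ft_force: [-2.8, 4.8, 1.4]
width: 17.7
grasp_force: 30.0
t: 9.45
ee_pos: [534.9, 6.2, 177.3]
orientation: [-0.47, -3.106, -0.001]
ft_force: [-1.7, 5.7, 0.4]
width: 17.9
grasp_force: 30.0
t: 10.25
ee_pos: [534.9, 6.2, 177.3]
orientation: [-0.146, -3.138, -0.001]
ft_force: [-1.4, 5.3, 0.6]
width: 17.7
grasp_force: 30.0
[[443.2, 14.4, 32.1], [440.5, 17.3, 31.6], [444.2, 16.0, 30.9]] [[544.2, 7.0, 1.3], [541.0, 6.1, 0.1], [541.2, 6.6, 1.0]]
t 10.75 pos [534.9   6.2 177.3] yaw 84.67 tilt [ 0.     0.001 -1.   ] q [-0.01  0.38  1.88  0.    0.88 -1.49]
shift frac [-0.     0.001  0.002] turn z frac -0.444
```

View pics/z2.png

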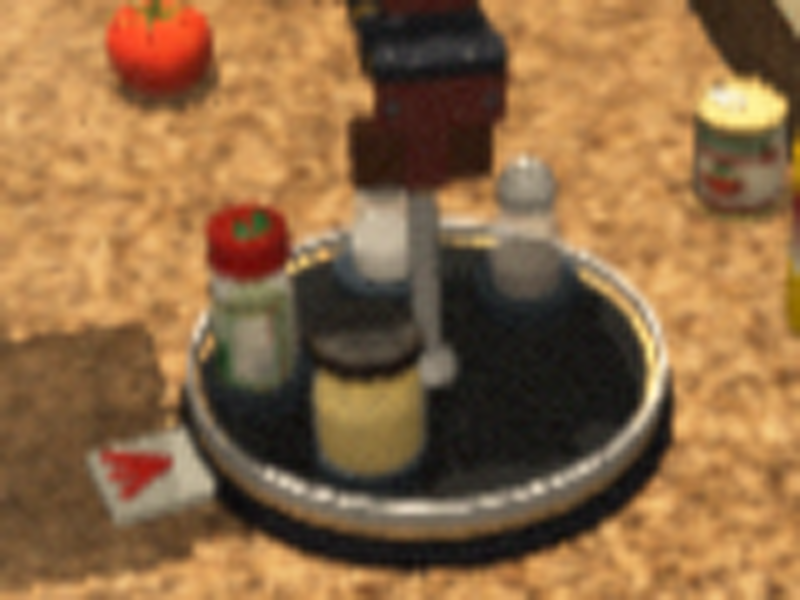

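View pics/z2t.png

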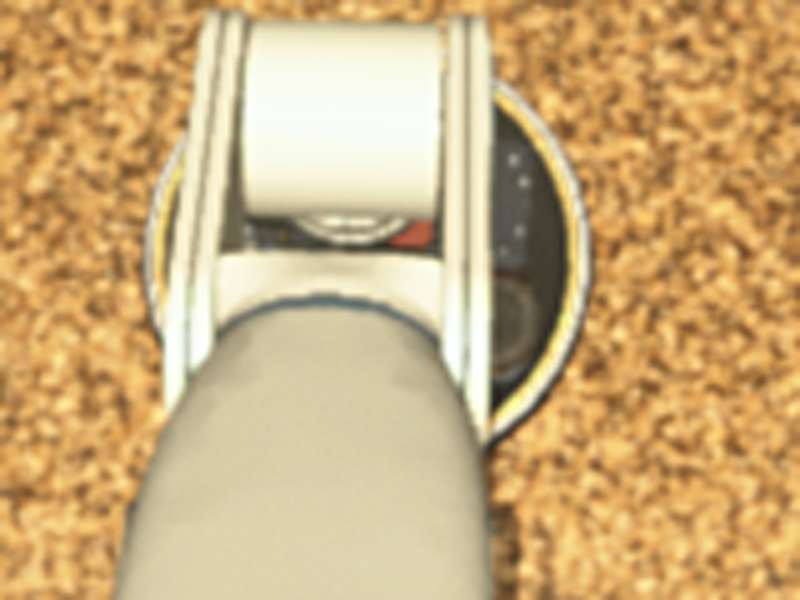

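The red jar is at (250,250) in the side crop, just short of the arrow tab at (150,475). All the jars are upright, and the arm hides that part of the top view. I'll work out the remaining angle.

```bash
python3 - <<'E'
from h import *
im=cv2.imread("pics/s2.png")[:,:,::-1].astype(int)
g=lambda a,b,z:pix("side",210+(a+.5)*.15-.5,170+(b+.5)*.15-.5,z)[:2]
T=np.array([g(*q,1) for q in((90,455),(185,430),(215,490),(118,523))]);print(T.round(1).tolist(),T.mean(0))
C=np.array([535,6.3])
outer=(T[0]+T[3])/2; inner=(T[1]+T[2])/2
a=lambda d:np.degrees(np.arctan2(d[1],d[0]))
print("edges",a(outer-inner),"from axis",a(T.mean(0)-C),a(outer-C))
ys,xs=np.nonzero((im[:,:,0]-im[:,:,1]>70)&(im[:,:,0]>120)); k=(abs(xs-231)<8)&(abs(ys-241)<7)
A=np.array([pix("side",u,v,1)[:2] for u,v in zip(xs[k],ys[k])]);print("arrow",k.sum(),A.mean(0),a(A.mean(0)-C))
# lip check: extremes of lip in side image in zoom coords; predicted
P=np.array([proj("side",(C[0]+134*np.cos(t),C[1]+134*np.sin(t),40)) for t in np.linspace(0,6.283,400)])
Z=(P-[210,170])/.15;print("lip pred zoom",Z.min(0),Z.max(0))
L=g(248,240,138+0);print("lid",g(248,222,138),a(g(248,222,138)-C),"boot",g(250,385,37),a(g(250,385,37)-C))
# jar base from side net
n=cv2.imread("pics/t0.png")
E
```

```text
[[346.4, 14.0], [400.7, 22.2], [408.2, -33.5], [353.3, -47.0]] [377.13116075 -11.06906713]
edges -168.7277786369695 from axis -173.72144829380014 -172.97726688972114
arrow 40 [368.75796743  -5.16442367] -176.0550004083119
lip pred zoom [179.16707072 215.30129472] [660.94145973 508.027008  ]
lid [443.59290358  17.3035427 ] 173.13579114584292 boot [436.9578843    7.13659719] 179.5111047502701
```

```bash
cat > fit.py <<'E'
from h import *
from scipy.optimize import minimize
def projN(n,P):
    m,Rm,o=cam(n); c=(P-o)@Rm; return (m["fx"]*c[:,0]/c[:,2]+m["cx"]).astype(np.float32),(m["fy"]*c[:,1]/c[:,2]+m["cy"]).astype(np.float32)
def samp(g,n,P):
    u,v=projN(n,P); return cv2.remap(g,u[None],v[None],cv2.INTER_CUBIC)[0]
for n,f,c0 in(("top","t0",(534,5)),("side","s0",(538,6)),("side","s2",(538,6))):
    im=cv2.imread(f"pics/{f}.png").astype(np.float32); g=im[:,:,0].copy()  # blue
    th=np.linspace(0,2*np.pi,240,endpoint=False)
    def ax(p):
        s=0
        for r in (126,130,133,136):
            P=np.c_[p[0]+r*np.cos(th),p[1]+r*np.sin(th),np.full(240,40.)]
            q=samp(g,n,P); s+=np.abs(q-np.median(q)).mean()
        return s
    G=[(ax((x,y)),x,y) for x in np.arange(c0[0]-9,c0[0]+10,1) for y in np.arange(c0[1]-9,c0[1]+10,1)]
    r=minimize(ax,min(G)[1:],method="Nelder-Mead"); C=r.x
    # tab: white rectangle 'mn' max-contrast, params centre & angle & sizes
    wh=im.min(2); red=(im[:,:,2]>im[:,:,1]+60)&(im[:,:,1]<110); 
    X,Y=np.meshgrid(np.linspace(-45,45,61),np.linspace(-45,45,61))
    def tabs(p):
        x,y,a,hw=p; ca,sa=np.cos(a),np.sin(a)
        P=np.c_[x+X.ravel()*ca-Y.ravel()*sa,y+X.ravel()*sa+Y.ravel()*ca,np.full(X.size,1.)]
        q=samp(wh,n,P).reshape(X.shape)
        xs=(np.abs(X)<18); b=q>170   # outer parts along radial strip
        ins=(np.abs(Y)<hw)&xs&(np.abs(Y)>hw-9); out=(np.abs(Y)>hw)&(np.abs(Y)<hw+9)&xs
        e=(X<-22)&(X>-40)&(np.abs(Y)<20)
        return -(q[ins].mean()-q[out].mean())
    best=None
    for a in np.radians(np.arange(0,17,2)):
        for y in(-24,-19,-14,-9):
            for hw in(26,29):
                r=minimize(tabs,(374,y,a,hw),method="Nelder-Mead",options=dict(initial_simplex=np.array([(374,y,a,hw),(376,y,a,hw),(374,y+4,a,hw),(374,y,a+.05,hw),(374,y,a,hw+2)])))
                if abs(r.x[0]-374)<12 and (best is None or r.fun<best.fun): best=r
    b=best.x; d=b[:2]-C
    print(f,"axis",C.round(1),"tab",b[:2].round(1),"hw",b[3].round(1),"edge ang",np.degrees(b[2]).round(2),"from axis",(np.degrees(np.arctan2(d[1],d[0]))+180)%360,best.fun)
E
python3 fit.py
```

```text
Traceback (most recent call last):
  File "fit.py", line 33, in <module>
    r=minimize(tabs,(374,y,a,hw),method="Nelder-Mead",options=dict(initial_simplex=np.array([(374,y,a,hw),(376,y,a,hw),(374,y+4,a,hw),(374,y,a+.05,hw),(374,y,a,hw+2)])))
  File "fit.py", line 24, in tabs
    q=samp(wh,n,P).reshape(X.shape)
      ~~~~^^^^^^^^
  File "fit.py", line 6, in samp
    u,v=projN(n,P); return cv2.remap(g,u[None],v[None],cv2.INTER_CUBIC)[0]
        ~~~~~^^^^^
  File "fit.py", line 4, in projN
    m,Rm,o=cam(n); c=(P-o)@Rm; return (m["fx"]*c[:,0]/c[:,2]+m["cx"]).astype(np.float32),(m["fy"]*c[:,1]/c[:,2]+m["cy"]).astype(np.float32)
           ~~~^^^
  File "h.py", line 5, in cam
    m=camera_model(n); o=np.array(m["orientation"],float)
ValueError: time passes only in moves, steps and waits
```

```bash
sed -i 's/^def cam/import functools\n@functools.cache\ndef cam/' h.py; python3 fit.py; python3 -c "
from h import *
print(get_obs()['t'])"
```

```text
t0 axis [535.6   5.9] tab [385.2 -18.3] hw 29.0 edge ang 5.36 from axis 9.130177805762202 -121.4332275390625
s0 axis [536.1   5.3] tab [382.9 -25.6] hw 11.0 edge ang 30.28 from axis 11.380184007677514 -107.01563262939453
s2 axis [531.3  -6.8] tab [383.3 -28.4] hw 12.0 edge ang 31.64 from axis 8.288444611736423 -56.69218444824219
10.75
```

```bash
python3 -m jog '0 0 0 0 0 -0.02 1;0 0 0 0 0 -0.08 1;0 0 0 0 0 -0.17 1;0 0 0 0 0 -0.27 1;0 0 0 0 0 -0.36 1;0 0 0 0 0 -0.42 1;0 0 0 0 0 -0.455 1;0 0 0 0 0 -0.455 1'
python3 - <<'E'
from h import *
save("side","s3"); J=[];C=[]
for k in range(5):
  if k: get_image("side")
  for t,l in(("carousel",C),("red_jar",J)):
    for r in pinpoint(t,"side")[:1]: l.append(w("side",r["xyz"]))
J=np.mean(J,0);C=np.mean(C,0);print(J,C)
for c in(C[:2],(535.6,6)): print(np.degrees(np.arctan2(c[1]-J[1],c[0]-J[0])))
o=get_obs();print(o["ft_force"],o["width"],o["grasp_force"]);plan(535,6.5,177,np.radians(98))
im=cv2.imread("pics/s3.png");z=cv2.resize(im[170:260,210:330],(800,600),interpolation=cv2.INTER_CUBIC)
for ang,col in((5.5,(255,0,0)),(9,(0,255,0)),(12.5,(255,0,255))):
    a=np.radians(180+ang)
    P=[((np.array(proj("side",(536+r*np.cos(a),6+r*np.sin(a),1)))-[210,170]+.5)/.15).astype(int).tolist() for r in(140,200)]
    cv2.line(z,P[0],P[1],col,1)
cv2.imwrite("pics/z3.png",z)
E
```

```text
t: 11.55
ee_pos: [534.9, 6.3, 177.3]
orientation: [-0.229, 3.133, 0.001]
ft_force: [-2.1, 5.7, 1.0]
width: 18.1
grasp_force: 30.0
[442.25309219  -6.27156152  30.54842897] [540.66913125   6.37230703   1.17899175]
7.320895849943224
7.489265146440087
[-2.14613464  5.72236642 -0.25852929] 17.81905740973171 29.990513920783997
t 12.3 pos [534.9   6.3 177.3] yaw 98.32 tilt [ 0.     0.001 -1.   ] q [-0.01  0.38  1.88  0.    0.88 -1.73]
shift frac [-0.001  0.001  0.002] turn z frac 0.011
```

View pics/z3.png

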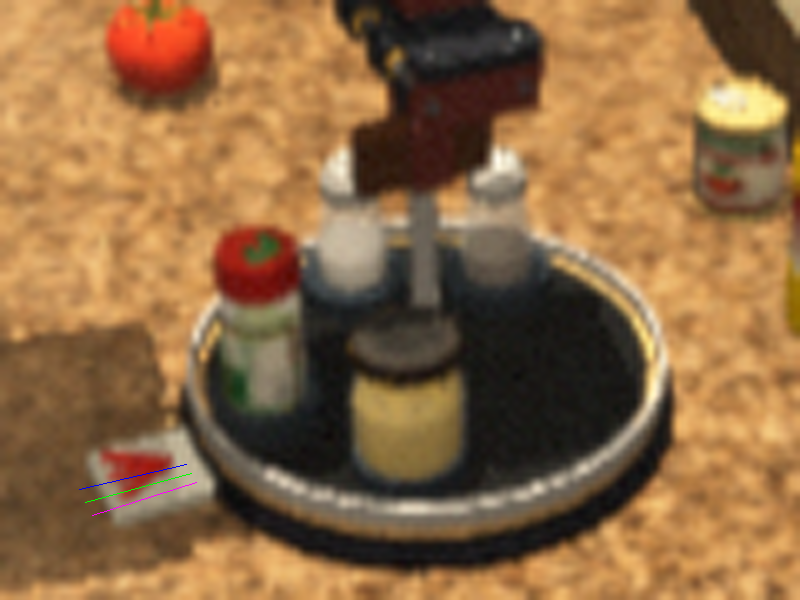

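The jar is at the arrow. The top and side estimates of the remaining error are −0.3° and +1.5°, so I'll back off slightly, let it settle and check.

```bash
python3 -m jog '0 0 0 0 0 0.01 1;0 0 0 0 0 0.02 1;0 0 0 0 0 0.02 1;0 0 0 0 0 0.02 1;0 0 0 0 0 0.02 1;0 0 0 0 0 0.02 1'
python3 - <<'E'
from h import *
o=get_obs();print(o["t"],o["ft_force"],o["width"],o["grasp_force"],np.abs(o["qvel"]).max())
close_job()
E
```

```text
t: 12.9
ee_pos: [534.9, 6.3, 177.3]
orientation: [0.211, -3.134, -0.001]
ft_force: [-1.8, 6.9, 0.2]
width: 17.3
grasp_force: 30.0
12.9 [-1.7508636   6.91479139  0.18014026] 17.260663020074823 29.995052218437195 0.001596142858595491
the job is handed in; nothing more can be done
```

I turned the carousel about 140° in one grip until the red-lidded jar stood at the arrow, in line to within about 2° by my camera estimates, and handed the job in at 12.9 s with the gripper still closed on the handle; the jars were all upright when I last looked.

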